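Hang the utensil bin back on its cleat rail

TASK

Hang the loose white bin on the free stretch of the cleat rail, beside the bin that already hangs there: hold it tilted with its bottom out towards you, hook its slanted rear strip down behind the cleat, then let the bottom swing in so that its foot goes under the keeper flange and the bin hangs upright, fully home and square to the board. Leave the other things on the worktop where they are.

Things in the scene. Friction and masses are not known exactly. Their poses are not given: they have to be found in the camera images.
- loose_bin: The empty open white plastic bin standing on the worktop, 0.2 to 0.35 kg: 90 (x) x 130 (y) x 110 (z) mm, walls 4. Origin under the centre of its underside, z up, +x to its rear, -x to its front with the grip tab. Hung home, its origin is at x -69, z 30 mm in rail_stand's frame, axes parallel. Its strip leaves the groove only when raised 16 mm, so lifting cannot bring the foot past the keeper.
- grip_tab (a point): Where to grip the loose bin: an upright tab in the middle of its front wall, 10 mm thick (x), 40 wide (y), rising 31 above the rim; this point is at x -40, z 125 mm in the bin's frame (15 below the tab's top). A finger fits inside the bin behind it. Axes as the bin's.
- strip_tip (a point): Middle of the lower rear edge of the loose bin's rear strip, at x 68, z 79 mm in the bin's frame (axes as the bin's). The strip is an aluminium plate 4 mm thick, 110 long (y), slanting at 45 degrees rearward and down from the rear wall near the rim (x 45, z 102) to this edge. Hung home, this point is at x -1, z 109 mm in rail_stand's frame.
- foot_edge (a point): Middle of the rear edge of the loose bin's foot, at x 69, z 13 mm in the bin's frame (axes as the bin's): a plate 100 mm long (y), 6 thick (z 10 to 16), standing out 24 from the rear wall. Hung home, this edge touches the board under the keeper, with 7 mm of play above it.
- rail_stand: Fixed stand: upright wooden board 420 mm wide, 146 high, an aluminium rail along its front (y -200 to 200). Origin on the board's front face, middle of its width, at worktop level; z up, y along the board, -x out of the front face towards the robot. Rail: a web 3 mm thick on the board, z 53 to 103, with the cleat above and the keeper below.
- cleat_edge (a point): Middle of the cleat's free upper edge, at x -19, z 123 mm in rail_stand's frame (same axes). The cleat is a 4 mm plate slanting at 45 degrees up and outward from the board (z 103) to this edge; between it and the board is a V groove, open upward, 19 mm wide at the top. The bin must be tilted bottom-out 20 to 28 degrees while its strip goes down into it (15 is too little, 33 too much).
- keeper_edge (a point): Middle of the keeper's front edge, at x -15, z 54.5 mm in rail_stand's frame (same axes). The keeper is a level flange 3 mm thick (z 53 to 56) along the rail; the foot swings in beneath it once the strip is down in the groove.
- hung_bin: Bin of the same shape already hanging on the rail, fixed, with two spoons and a pen standing in it up to about 0.18 m above the worktop. Origin and axes as the loose bin's; 130 mm wide (y). The rail to its right (-y) is free.
- bowl_pink: Bystander: round pink plastic bowl, 197 mm across, 108 high; origin under its centre.
- teaspoon: Bystander: teaspoon lying flat, 130 (x) x 26 x 11 mm; origin under its middle.
- cup_stack: Bystander: stack of foil cups, 86 mm across, 94 high; origin under its centre.
Things that resemble listed ones, but are neither listed nor needed, are in the scene too. What is shaped like the loose_bin but orange is not meant.

How it is judged (in metres and radians):
On the way:
1. the strip is down in the groove while the bin's bottom is still held out in front of the keeper (x of strip_tip in the frame of rail_stand above -0.02 m and z of strip_tip in the frame of rail_stand below 0.12 m and x of foot_edge in the frame of rail_stand below -0.015 m), for 0.05 s.
At the end, for the whole second after the job is handed in: The bin hangs at rest: strip edge behind the cleat, within 8 mm of the board and 6 mm of its seated height; foot under the keeper, within 8 mm of the board; upright within 5 degrees, square to the board within 4; its middle within 160 mm of the board's middle (x of each of strip_tip, foot_edge in the frame of rail_stand above -0.008 m and z of strip_tip in the frame of rail_stand between 0.103 and 0.115 m and z of foot_edge in the frame of rail_stand below 0.05 m and y of loose_bin in the frame of rail_stand between -0.16 and 0.16 m and angle between loose_bin's own z axis and vertical below 0.09 rad and angle between the y axis of loose_bin and the y axis of rail_stand, either way round below 0.07 rad and linear speed of loose_bin below 0.02 m/s); the robot touches nothing.
It fails at once if the pink bowl on the worktop is shoved (25 mm) (distance of bowl_pink from where it was at the start of the episode above 0.025 m).
It fails at once if the teaspoon is shoved (25 mm) (distance of teaspoon from where it was at the start of the episode above 0.025 m).
It fails at once if the stack of foil cups is shoved (25 mm) (distance of cup_stack from where it was at the start of the episode above 0.025 m).
It also fails if it takes over 48 s, if anything falls off the work surface, if the arm or the gripper's body presses on something with over 40 N, if the wrist force passes 120 N, or if a joint passes its speed limit or range.

ROBOT

A 6-joint arm with a two-finger parallel gripper is mounted at the origin on the work surface; the furniture and walls round the work are solid. World frame = base frame: x ahead of the robot, y to its left, z up, the work surface at z = 0. Lengths are in mm, angles in rad, forces in N, time in s.
With the tool pointing down it reaches from about 425 to 950 mm from the base axis. Payload 3.5 kg.
Tool frame: the origin (TCP) lies on the centre line of the jaws, within the pads' length; the fingertips stand 25 mm ahead of it and the grasp point (between the pads) lies 6 mm ahead of it; z points along the fingers, y is the line along which they close (so a half turn about z gives the same grasp; the last joint's range is limited). The gripper opens to 85 mm and grips with 20 to 120 N. Pads are 22 mm wide; open, the fingers measure 114 mm over their backs; the gripper's body (76 mm by 85 mm) begins 54 mm behind the grasp point. The pads swing forward as they close: fully open they stand 13 mm farther back than shut.
Start: joints at [1.178, 0.286, 1.577, -0, 1.279, -0.15], TCP at [162.248, 655.196, 256.325] pointing down, gripper open.
Joint ranges: [-2.77, 2.77], [-0.9, 2.22], [0.21, 2.48], [-1.53, 4.67], [0.24, 2.81], [-2.84, 2.84]. Speed limits (rad/s): [2.79, 2.79, 3.14, 3.14, 3.14, 3.14].

INTERFACE

Orientations are given as a unit quaternion [x, y, z, w].
In Python, from bench import telemetry, cams, ctrl gives the robot as it stands.
- The arm moves only by the shell command python3 -m crank 'ROWS' [FORCE]. ROWS is JSON, a list of rows, each a list of 3 entries, a list of its own where there are three numbers: the shift along the tool's x, y, z in mm, then the turn, a rotation vector about the tool's x, y, z in rad, then the opening in per cent of the stroke, from 0 (shut) to 100 (fully open). In form: [[[tx, ty, tz], [rx, ry, rz], fingers], ...]. A call has 1 to 10 rows; each row shifts and turns the commanded pose from where the row before left it, along the tool's axes as they then stand; what a row does not reach is not made up. A row lasts 1/12 s, in which the tool goes at most 41.7 mm and 7.16 degrees, less where a joint would pass 70% of its speed; a pose out of reach is approached as far as the arm can. A call is refused whole if a number of a shift passes 41.7 or a number of a turn 0.125, either way. A call with a gripper value outside its range is refused whole. The fingers move at their own pace and stop on an object; FORCE is the grip in N (left out, the last holds). Time passes only in rows, so rows that do not move let the fingers close. It gives the time, the measured TCP pose, the force, the opening and the grip force at its end, in the units of the state.
- telemetry.observe(): the state, without advancing time (a new reading comes with each control period).
- cams.get_image(name): name is "scene" or "top" or "wrist"; returns a dict with "frame" (480x640x3 uint8, blue, green, red), "fov_y" (degrees; the focal length in pixels is half the picture's height over the tangent of half this angle, whatever the lens; pixels are square), "cx", "cy" (the principal point, pixels), "k1" (the pictures are not rectified: a ray, as slopes to the right and down, at radius r is drawn at 1 + k1 r^2 times it, then the intrinsics apply), "view" (4x4, takes a point from world to camera coordinates). Camera axes: x right, y up, looking along -z (the intrinsics and any distortion apply to the point x, -y, -z); pixel columns grow to the right and rows downward; lengths in mm; the calibration is good to about 2 mm. A picture is of the moment at which its call begins. There is no depth.
- ctrl.finish_job(): hands the job in; it is judged then, once.
The state is a dict: "time": time; "q": joint angles; "joint_vel": joint speeds; "joint_efforts": joint torques, N m; "tool_pos": TCP position; "tcp_rot": TCP orientation; "contact_force": force on the tool from outside, world axes, zero at the start; "moment": the same for the moment, N m; "grip_width": finger opening in mm; "gripper_force": force on a finger pad.
Only numpy, scipy, OpenCV 4.12 (cv2) and the standard library are available. Lean on these libraries where they do the work, as an engineer would, in place of code of your own. Each camera call takes 0.05 s, during which the arm holds its last target. There are 200 camera calls.

## Working session

There is one attempt and no reset: what is moved stays moved. The work goes in short steps, Python scripts to look and compute and a shell command to move; the robot and the scene stay as the last step left them, time stands still between calls to the robot, and variables do not carry over. Pictures are saved under pics/ and viewed, at most 10 in all, crops included, and the job is handed in when it is done.

```bash
ls; mkdir -p pics
python3 - <<'E'
from bench import telemetry,cams
import cv2,pickle
print(telemetry.observe())
d={}
for n in("scene","top","wrist"):
    d[n]=cams.get_image(n); cv2.imwrite(f"pics/{n}0.png",d[n]["frame"]); print(n,{k:v for k,v in d[n].items() if k!="frame"})
pickle.dump(d,open("im0.pkl","wb"))
E
```

```text
pics
{'time': 0.0, 'q': array([ 1.17801590e+00,  2.87218364e-01,  1.57817849e+00, -3.63374870e-05,
        1.27858622e+00, -1.50022421e-01]), 'joint_vel': array([-0.00034811, -0.00180386,  0.000287  , -0.00191342,  0.00196854,
       -0.00294047]), 'joint_efforts': array([-2.51958563e-04, -4.06000078e+01, -2.92620224e+01, -1.81102096e-04,
        6.01521431e-03,  2.57150546e-06]), 'tool_pos': array([162.01956825, 654.65210004, 254.91115848]), 'tcp_rot': array([ 1.21075879e-01,  9.92642535e-01, -1.15612170e-03, -3.03657977e-04]), 'contact_force': array([0.74572796, 0.09184916, 0.52023957]), 'moment': array([-0.00288151,  0.00518831, -0.01611312]), 'gripper_force': 0.0, 'grip_width': 85.38264299396657}
scene {'fov_y': 47.47810657726969, 'cx': 318.3857273180608, 'cy': 233.41905574202525, 'k1': -0.1584076137003748, 'view': array([[ 6.65303835e-01, -7.46539555e-01,  7.03558041e-03,
        -4.37927363e+02],
       [ 4.92388634e-01,  4.45853400e-01,  7.47507979e-01,
        -3.10327344e+02],
       [-5.61181111e-01, -4.93855685e-01,  6.64215569e-01,
        -1.21426095e+03],
       [ 0.000
[... 299 characters left out ...]
01,  3.24462719e-03,  6.65852045e-02,
        -5.47250982e+02],
       [-6.65701786e-02, -4.53777570e-03,  9.97771427e-01,
        -1.28772926e+03],
       [ 0.00000000e+00,  0.00000000e+00,  0.00000000e+00,
         1.00000000e+00]])}
wrist {'fov_y': 61.784084604575725, 'cx': 323.3759875106046, 'cy': 241.65553288123405, 'k1': -0.05744984489276438, 'view': array([[ 2.40428993e-01,  9.70665671e-01, -1.43299302e-03,
        -6.73790647e+02],
       [-9.18411522e-01,  2.27007556e-01, -3.24018280e-01,
         4.10872089e+01],
       [-3.14188122e-01,  7.92194663e-02,  9.46049735e-01,
        -3.81698192e+02],
       [ 0.00000000e+00,  0.00000000e+00,  0.00000000e+00,
         1.00000000e+00]])}
```

View pics/scene0.png

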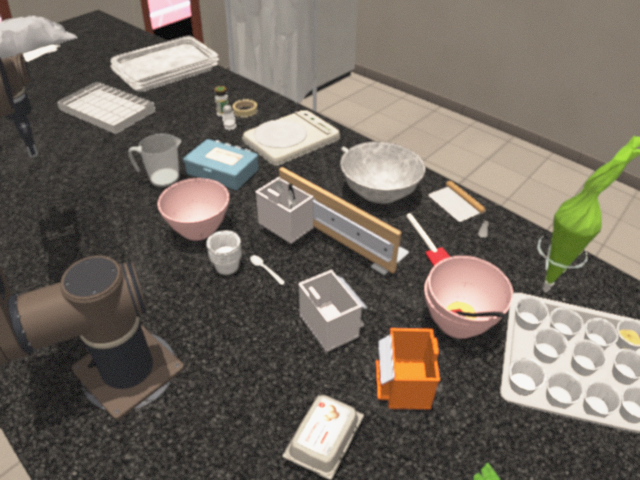

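View pics/top0.png

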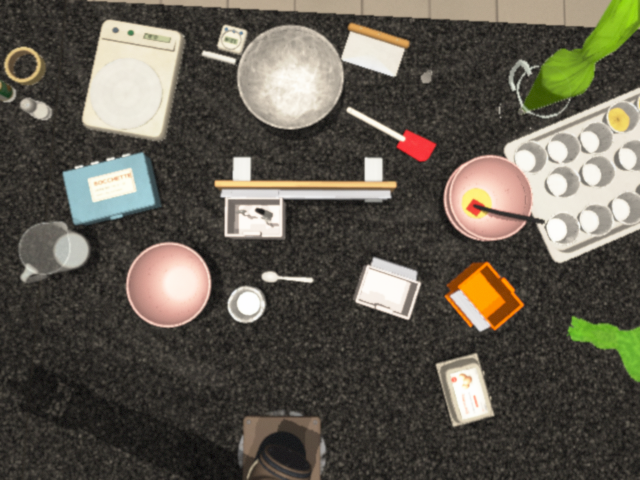

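Run:
```python
import pickle,cv2,numpy as np
d=pickle.load(open("im0.pkl","rb"))
a=d["top"]["frame"][160:330,205:435]; b=d["scene"]["frame"][160:360,240:420]
a=cv2.resize(a,(780,576),interpolation=cv2.INTER_CUBIC)
cv2.imwrite("pics/c1.png",a); cv2.imwrite("pics/c2.png",cv2.resize(b,None,fx=3,fy=3,interpolation=cv2.INTER_CUBIC))
```

```text
(no output)
```

View pics/c1.png

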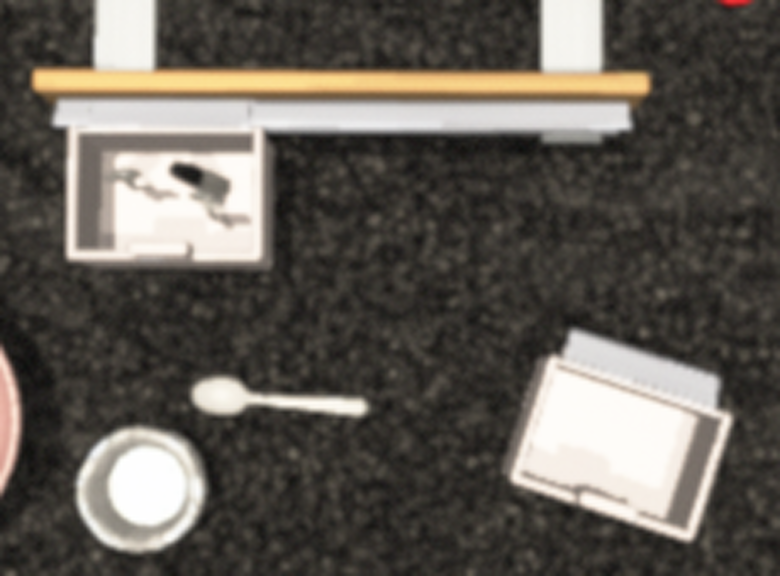

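View pics/c2.png

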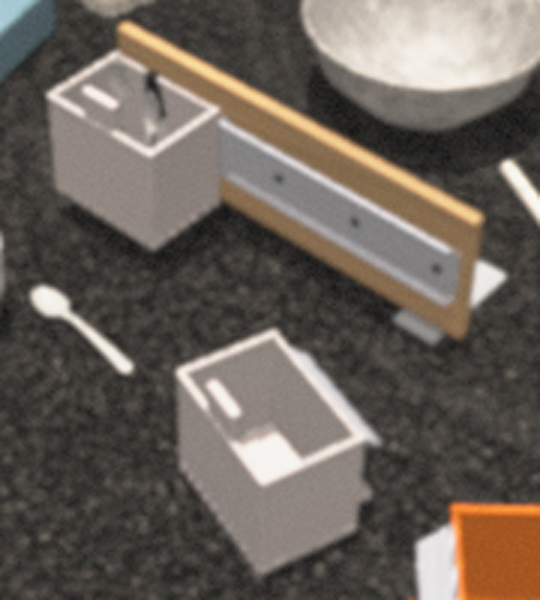

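```bash
cat > h.py <<'E'
import numpy as np,cv2,pickle
def K(c):
    f=c["frame"].shape[0]/2/np.tan(np.radians(c["fov_y"])/2)
    return f
def rays(c,px):
    f=K(c); d=(np.atleast_2d(px).astype(float)-[c["cx"],c["cy"]])/f
    u=d.copy()
    for _ in range(20): u=d/(1+c["k1"]*(u**2).sum(1,keepdims=True))
    r=np.c_[u[:,0],-u[:,1],-np.ones(len(u))]
    R=c["view"][:3,:3]; return -R.T@c["view"][:3,3], r@R
def onz(c,px,z):
    o,r=rays(c,px); return o+r*((z-o[2])/r[:,2])[:,None]
def proj(c,P):
    P=np.atleast_2d(P)@c["view"][:3,:3].T+c["view"][:3,3]
    u=np.c_[P[:,0],-P[:,1]]/-P[:,2:]; u=u*(1+c["k1"]*(u**2).sum(1,keepdims=True))
    return u*K(c)+[c["cx"],c["cy"]]
E
python3 - <<'E'
from h import *
d=pickle.load(open("im0.pkl","rb"));t=d["top"];s=d["scene"]
np.set_printoptions(precision=1,suppress=True)
C=lambda p:np.array(p)/[780/230,576/170]+[205,160]
S=lambda p:np.array(p)/3+[240,160]
print("rim z110",onz(t,C([(550,357),(730,412),(690,540),(512,480)]),110))
print("tab top z141",onz(t,C([(575,490),(635,512)]),141))
print("board front top z146",onz(t,C([(33,93),(650,96)]),146))
print("board back top z146",onz(t,C([(33,71),(650,74)]),146))
print("cleat edge z123",onz(t,C([(275,131),(630,131)]),123))
print("hung rim",onz(t,C([(68,128),(270,128),(270,265),(68,260)]),140))
print("scene rim z110 RL,RR,FR,FL?",onz(s,S([(275,331),(365,437),(265,485),(180,371)]),110))
print("scene board top front",onz(s,S([(118,35),(468,222)]),146), "cleat edge R",onz(s,S([(455,250)]),123))
print("scene hung rim",onz(s,S([(118,53),(217,112),(153,155),(50,95)]),140))
# minAreaRect of the loose bin floor/rim mask
E
```

```text
rim z110 [[ 471.  -205.7  110. ]
 [ 433.5 -329.9  110. ]
 [ 345.6 -301.6  110. ]
 [ 386.2 -179.4  110. ]]
tab top z141 [[ 381.6 -219.6  141. ]
 [ 367.1 -259.8  141. ]]
board front top z146 [[ 648.7  148.   146. ]
 [ 647.8 -270.9  146. ]]
board back top z146 [[ 663.8  148.3  146. ]
 [ 662.9 -271.   146. ]]
cleat edge z123 [[ 626.3  -15.   123. ]
 [ 627.  -260.2  123. ]]
hung rim [[625.6 125.  140. ]
 [626.  -12.8 140. ]
 [532.4 -13.6 140. ]
 [535.3 123.5 140. ]]
scene rim z110 RL,RR,FR,FL? [[ 471.9 -207.5  110. ]
 [ 432.7 -330.2  110. ]
 [ 347.9 -304.6  110. ]
 [ 389.4 -181.1  110. ]]
scene board top front [[ 642.   135.4  146. ]
 [ 647.  -266.5  146. ]] cleat edge R [[ 633.7 -265.5  123. ]]
scene hung rim [[627.1 120.9 140. ]
 [622.6  -8.6 140. ]
 [540.3  -8.3 140. ]
 [539.5 120.9 140. ]]
```

White candidates in the top view: the hung bin at (254,217) is already on the rail, and the loose bin at (388,290) stands free. The orange bin at (485,297) is excluded by its colour. The crop confirms the loose white bin: centre ≈ (410,-255), yaw ≈ -17°, rim 130x90 in both views. Its tab is at ≈ (372,-243). The board front is at x ≈ 648, y mid -61, yaw 0.

```bash
R='[[[-38.5,-7,0],[0,0,0.058],100],[[-38.5,-7,0],[0,0,0.058],100],[[-38.5,-7,0],[0,0,0.058],100],[[-38.5,-7,0],[0,0,0.058],100],[[-38.5,-7,0],[0,0,0.058],100],[[-38.5,-7,0],[0,0,0.058],100],[[-38.5,-7,0],[0,0,0.058],100],[[-38.5,-7,0],[0,0,0.058],100],[[-38.5,-7,0],[0,0,0.058],100],[[-38.5,-7,0],[0,0,0.058],100]]' ; python3 -m crank '[[[-38.5,-7,0],[0,0,0.058],100],[[-38.5,-7,0],[0,0,0.058],100],[[-38.5,-7,0],[0,0,0.058],100],[[-38.5,-7,0],[0,0,0.058],100],[[-38.5,-7,0],[0,0,0.058],100],[[-38.5,-7,0],[0,0,0.058],100],[[-38.5,-7,0],[0,0,0.058],100],[[-38.5,-7,0],[0,0,0.058],100],[[-38.5,-7,0],[0,0,0.058],100],[[-38.5,-7,0],[0,0,0.058],100]]'
python3 -m crank '[[[-38.5,-10,0],[0,0,0.058],100],[[-38.5,-10,0],[0,0,0.058],100],[[-38.5,-10,0],[0,0,0.058],100],[[-38.5,-10,0],[0,0,0.058],100],[[-38.5,-10,0],[0,0,0.058],100],[[-38.5,-10,0],[0,0,0.058],100],[[-38.5,-10,0],[0,0,0.058],100],[[-38.5,-10,0],[0,0,0.058],100],[[-38.5,-10,0],[0,0,0.058],100],[[-38.5,-10,0],[0,0,0.058],100]]'
```

```text
time: 0.98
tool_pos: [462.5, 409.8, 255.9]
tcp_rot: [0.401, 0.916, -0.0, -0.0]
contact_force: [0.6, 0.9, -0.4]
grip_width: 85.2
gripper_force: 0.0
time: 1.82
tool_pos: [551.8, 27.8, 256.1]
tcp_rot: [0.646, 0.763, -0.0, -0.0]
contact_force: [0.4, 0.3, 0.0]
grip_width: 85.2
gripper_force: 0.0
```

```bash
python3 -m crank '[[[-28,-16,0],[0,0,0.047],70],[[-28,-16,0],[0,0,0.047],70],[[-28,-16,0],[0,0,0.047],70],[[-28,-16,0],[0,0,0.047],70],[[-28,-16,0],[0,0,0.047],70],[[-28,-16,0],[0,0,0.047],70],[[-28,-16,0],[0,0,0.047],70],[[-28,-16,0],[0,0,0.047],70],[[-28,-16,0],[0,0,0.047],70],[[-28,-16,0],[0,0,0.047],70]]'
python3 -m crank '[[[0,0,0],[0,0,0],70],[[0,0,0],[0,0,0],70]]'
python3 - <<'E'
from bench import cams
import cv2,pickle
w=cams.get_image("wrist");t=cams.get_image("top")
pickle.dump(dict(wrist=w,top=t),open("im1.pkl","wb"));cv2.imwrite("pics/w1.png",w["frame"])
E
```

```text
time: 2.65
tool_pos: [380.2, -241.5, 256.1]
tcp_rot: [0.806, 0.592, -0.0, -0.0]
contact_force: [0.3, 0.4, -0.4]
grip_width: 59.7
gripper_force: 0.0
time: 2.82
tool_pos: [380.6, -241.4, 256.2]
tcp_rot: [0.806, 0.591, 0.0, -0.0]
contact_force: [0.2, 0.1, -0.1]
grip_width: 60.0
gripper_force: 0.0
```

View pics/w1.png

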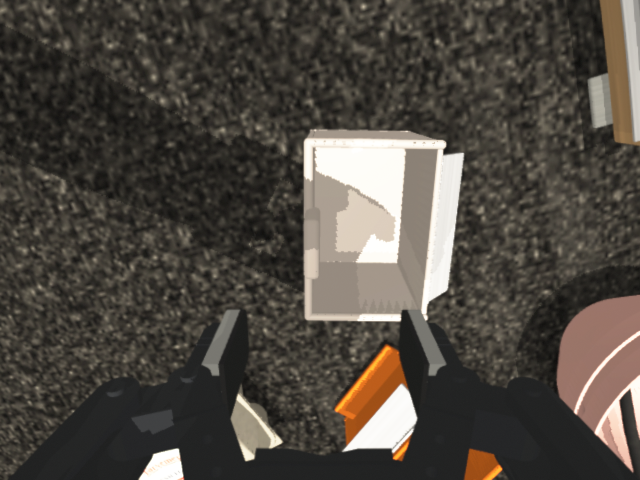

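Run:
```python
from h import *
from bench import telemetry
w=pickle.load(open("im1.pkl","rb"))["wrist"]
np.set_printoptions(precision=1,suppress=True)
p=onz(w,[(305,139),(444,141),(426,320),(306,320)],110);print(p,p.mean(0))
r=(p[1]+p[2]-p[0]-p[3])/2; l=(p[0]+p[1]-p[2]-p[3])/2
print(np.linalg.norm(r),np.linalg.norm(l),np.degrees(np.arctan2(r[1],r[0])),np.degrees(np.arctan2(-l[0],l[1])))
print(onz(w,[(313,208),(312,277),(306,243),(319,243)],141))
s=telemetry.observe();print(s["tool_pos"],s["tcp_rot"],s["q"])
print(proj(w,[s["tool_pos"]]))
```

```text
[[ 387.1 -177.9  110. ]
 [ 472.5 -205.8  110. ]
 [ 432.2 -330.6  110. ]
 [ 346.3 -303.3  110. ]] [ 409.5 -254.4  110. ]
90.03221882821134 131.49735212238184 -17.84950800909181 -17.950499252564857
[[ 381.1 -215.7  141. ]
 [ 366.6 -258.3  141. ]
 [ 370.1 -235.5  141. ]
 [ 377.8 -237.9  141. ]]
[ 381.7 -240.2  256.2] [ 0.8  0.6  0.  -0. ] [-0.8 -0.2  2.1  0.   1.3 -0.5]
[[328.  354.4]]
```

Wrist view: the tab top runs from (313,208) to (312,277), and the rim corners confirm 90x131 mm, centre (410,-254.5), yaw -17.9. That agrees with the other views, so I descend and grip.

```bash
python3 -m crank '[[[-3,-8,0],[0,0,0.005],60],[[0,0,35],[0,0,0],60],[[0,0,35],[0,0,0],60],[[0,0,30],[0,0,0],60],[[0,0,15],[0,0,0],60],[[0,0,10],[0,0,0],60],[[0,0,0],[0,0,0],60]]'
python3 -m crank '[[[0,0,0],[0,0,0],40],[[0,0,0],[0,0,0],0],[[0,0,0],[0,0,0],0],[[0,0,0],[0,0,0],0],[[0,0,0],[0,0,0],0],[[0,0,0],[0,0,0],0],[[0,0,0],[0,0,0],0]]' 60
```

```text
time: 3.5
tool_pos: [372.1, -239.2, 129.0]
tcp_rot: [0.806, 0.591, -0.0, -0.002]
contact_force: [-0.2, 1.4, 1.3]
grip_width: 50.6
gripper_force: 0.0
time: 4.08
tool_pos: [373.2, -241.4, 132.4]
tcp_rot: [0.807, 0.591, 0.0, 0.001]
contact_force: [-2.3, 1.9, 5.9]
grip_width: 9.1
gripper_force: 62.9
```

```bash
python3 -m crank '[[[0,0,-5],[0,0,0],0],[[0,0,-15],[0,0,0],0],[[0,0,-30],[0,0,0],0],[[0,0,-30],[0,0,0],0],[[0,0,-30],[0,0,0],0],[[0,0,-15],[0,0,0],0],[[0,0,-5],[0,0,0],0],[[0,0,0],[0,0,0],0]]' 90
python3 -m crank '[[[7,9,0],[0,0,-0.019],0],[[14,18,0],[0,0,-0.038],0],[[19,23.5,0],[0,0,-0.051],0],[[19,23.5,0],[0,0,-0.051],0],[[19,23.5,0],[0,0,-0.051],0],[[19,23.5,0],[0,0,-0.051],0],[[12,14,0],[0,0,-0.032],0],[[5,6,0],[0,0,-0.014],0],[[0,0,0],[0,0,0],0],[[0,0,0],[0,0,0],0]]'
python3 -m crank '[[[0,0,0],[0.03,0,0],0],[[0,0,0],[0.06,0,0],0],[[0,0,0],[0.06,0,0],0],[[0,0,0],[0.06,0,0],0],[[0,0,0],[0.06,0,0],0],[[0,0,0],[0.06,0,0],0],[[0,0,0],[0.06,0,0],0],[[0,0,0],[0.03,0,0],0],[[0,0,0],[0,0,0],0],[[0,0,0],[0,0,0],0]]'
python3 - <<'E'
from bench import cams,telemetry
import cv2,pickle,numpy as np
d={n:cams.get_image(n) for n in("scene","top","wrist")}
pickle.dump(d,open("im2.pkl","wb"))
a=cv2.resize(d["scene"]["frame"][130:330,230:430],(560,560),interpolation=cv2.INTER_CUBIC)
cv2.imwrite("pics/s2.png",a); cv2.imwrite("pics/w2.png",d["wrist"]["frame"])
s=telemetry.observe();print(s["tool_pos"],s["tcp_rot"],s["q"])
E
```

```text
time: 4.75
tool_pos: [373.1, -241.2, 262.0]
tcp_rot: [0.807, 0.591, 0.0, 0.001]
contact_force: [0.3, -0.0, -3.8]
grip_width: 8.7
gripper_force: 88.2
time: 5.58
tool_pos: [530.3, -153.5, 259.2]
tcp_rot: [0.707, 0.707, -0.001, -0.002]
contact_force: [-0.4, -0.0, -2.3]
grip_width: 8.4
gripper_force: 88.2
time: 6.42
tool_pos: [530.6, -154.7, 260.7]
tcp_rot: [0.692, 0.691, -0.147, -0.147]
contact_force: [-0.7, -0.2, -3.4]
grip_width: 8.8
gripper_force: 88.4
[ 530.63836651 -154.35493304  261.53742282] [ 0.69198891  0.69132667 -0.14701008 -0.14699259] [-0.40148781  0.22337673  1.67899237 -0.15970941  1.62746454 -0.3781815 ]
```

View pics/s2.png

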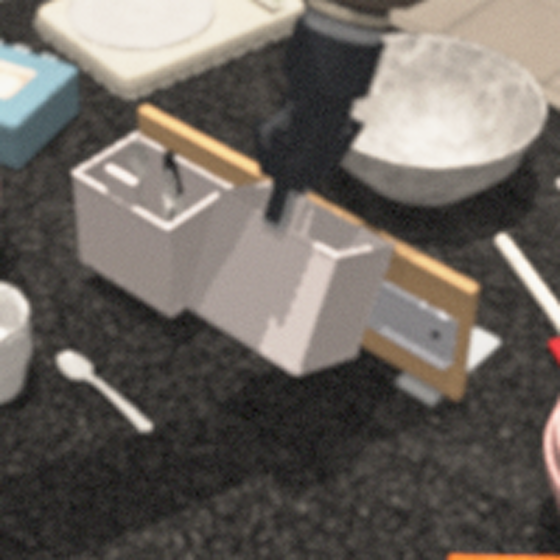

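View pics/w2.png

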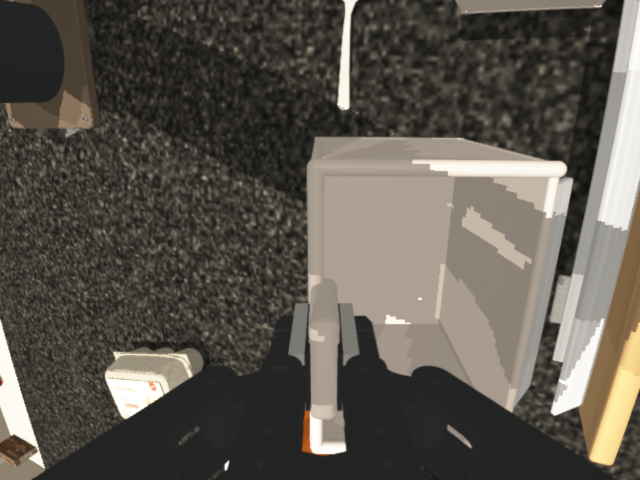

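```bash
cat >> h.py <<'E'
from scipy.spatial.transform import Rotation as Ro
def toolT(s): return Ro.from_quat(s["tcp_rot"]).as_matrix(),np.array(s["tool_pos"])
TB=np.array([-40.,0,131]) # TCP in bin frame
def bin2w(s,P,TB=TB):
    R,t=toolT(s); # bin x=tool y, bin y=tool x, bin z=-tool z
    Rb=np.c_[R[:,1],R[:,0],-R[:,2]]
    return (np.atleast_2d(P)-TB)@Rb.T+t
RAIL=np.array([648,-61.5,0])
E
python3 - <<'E'
from h import *
from bench import telemetry
np.set_printoptions(precision=1,suppress=True)
d=pickle.load(open("im2.pkl","rb"));s=telemetry.observe()
B=[[-45,65,110],[45,65,110],[45,65,102],[68,55,79],[68,-55,79],[-45,-65,110],[45,-65,110],[-45,-65,0],[45,-65,0],[-45,65,0]]
W=bin2w(s,B);print("tip rail",bin2w(s,[68,0,79])-RAIL)
Q=RAIL+np.array([[0,-210,146],[-19,-200,123],[-19,0,123],[0,0,146]])
for n in("wrist","top","scene"): print(n,proj(d[n],W).round(),proj(d[n],Q).round())
t=d["top"]["frame"][160:330,205:435]
cv2.imwrite("pics/t2.png",cv2.resize(t,(780,576),interpolation=cv2.INTER_CUBIC))
C=lambda p:(np.array(p)-[205,160])*[780/230,576/170]
print("topcrop",C(proj(d["top"],W)).round(),C(proj(d["top"],Q)).round())
E
```

```text
tip rail [[-39.8 -92.9 170.1]]
wrist [[312. 162.]
 [569. 164.]
 [557. 160.]
 [575. 177.]
 [531. 387.]
 [315. 452.]
 [510. 449.]
 [318. 326.]
 [444. 326.]
 [317. 137.]] [[581. 462.]
 [548. 416.]
 [621.  90.]
 [682.  90.]]
top [[317. 242.]
 [317. 205.]
 [317. 207.]
 [322. 204.]
 [371. 204.]
 [379. 243.]
 [377. 206.]
 [374. 264.]
 [373. 230.]
 [317. 264.]] [[397. 188.]
 [391. 198.]
 [306. 198.]
 [306. 188.]]
scene [[308. 197.]
 [330. 193.]
 [329. 196.]
 [335. 205.]
 [369. 224.]
 [350. 220.]
 [371. 216.]
 [336. 262.]
 [357. 256.]
 [296. 237.]] [[398. 235.]
 [389. 244.]
 [329. 209.]
 [333. 199.]]
topcrop [[380. 279.]
 [381. 154.]
 [381. 161.]
 [397. 149.]
 [563. 149.]
 [591. 280.]
 [584. 155.]
 [575. 354.]
 [569. 237.]
 [381. 353.]] [[651.  96.]
 [632. 128.]
 [342. 127.]
 [341.  95.]]
```

View pics/t2.png

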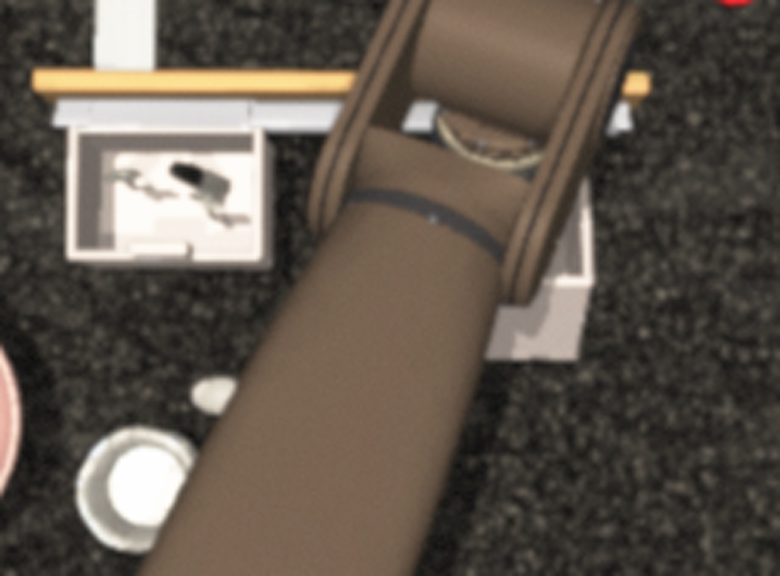

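The predicted bin corners match the wrist and top views within about 2 mm. The strip tip is at (-40,-93,170) in the rail frame, tilted 24°. I move over the groove and descend in steps.

```bash
python3 -m crank '[[[0,10,-4.5],[0,0,0],0],[[0,10,-4.5],[0,0,0],0],[[0,10,-4.5],[0,0,0],0],[[0,0,0],[0,0,0],0],[[0,4,9],[0,0,0],0],[[0,5,12],[0,0,0],0],[[0,5,12],[0,0,0],0],[[0,4,9],[0,0,0],0],[[0,0,0],[0,0,0],0],[[0,0,0],[0,0,0],0]]'
cat > chk.py <<'E'
from h import *
from bench import telemetry
np.set_printoptions(precision=1,suppress=True)
s=telemetry.observe()
print("tip",bin2w(s,[68,0,79])-RAIL,"foot",bin2w(s,[69,0,13])-RAIL,"F",s["contact_force"],"M",s["moment"],Ro.from_quat(s["tcp_rot"]).as_matrix()[:,1])
E
python3 chk.py
```

```text
time: 7.4
tool_pos: [562.6, -153.9, 214.9]
tcp_rot: [0.691, 0.691, -0.148, -0.149]
contact_force: [0.0, -0.1, -3.0]
grip_width: 8.6
gripper_force: 88.4
tip [[ -8.3 -92.3 123.2]] foot [[-34.4 -92.3  62.6]] F [ 0.  -0.1 -3. ] M [ 0.  -0.4 -0. ] [ 0.9  0.  -0.4]
```

```bash
python3 -m crank '[[[0,2.6,2.1],[0,0,0],0],[[0,2.6,2.1],[0,0,0],0],[[0,0,0],[0,0,0],0]]'; python3 chk.py;  python3 -m crank '[[[0,1.4,3.2],[0,0,0],0],[[0,1.4,3.2],[0,0,0],0],[[0,0,0],[0,0,0],0]]'; python3 chk.py
python3 - <<'E'
from bench import cams
import cv2,pickle
w=cams.get_image("wrist")
cv2.imwrite("pics/w3.png",cv2.resize(w["frame"][130:450,420:640],(550,600*4//3) if 0 else (412,600)))
pickle.dump(w,open("im3.pkl","wb"))
E
```

```text
time: 7.65
tool_pos: [566.6, -154.0, 209.4]
tcp_rot: [0.692, 0.692, -0.147, -0.147]
contact_force: [0.5, -0.8, -2.7]
grip_width: 8.9
gripper_force: 88.6
tip [[ -4.  -92.5 117.9]] foot [[-29.9 -92.5  57.2]] F [ 0.5 -0.8 -2.7] M [-0.  -0.5 -0. ] [ 0.9  0.  -0.4]
time: 7.9
tool_pos: [568.5, -154.3, 204.6]
tcp_rot: [0.692, 0.692, -0.145, -0.144]
contact_force: [4.7, 0.3, 1.5]
grip_width: 8.9
gripper_force: 89.4
tip [[ -1.3 -93.  113.7]] foot [[-26.8 -93.1  52.9]] F [4.7 0.3 1.5] M [ 0.1 -1.5 -0. ] [ 0.9 -0.  -0.4]
```

View pics/w3.png

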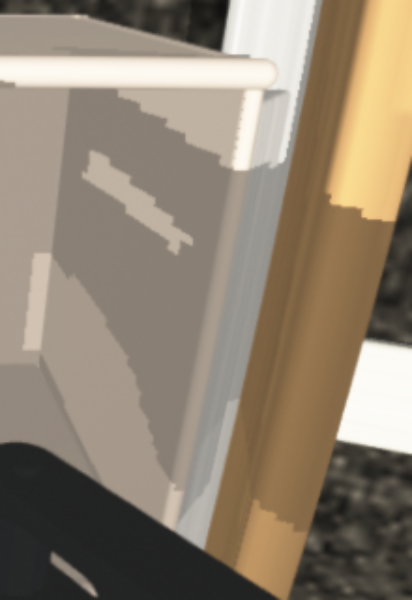

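The crop shows the strip inside the groove along its whole length, with the cleat between the strip and the bin's rear wall, square to the board. Now I swing the bottom in about the strip tip.

```bash
python3 -m crank '[[[0,-2.5,5.5],[-0.05,0,0],0],[[0,-2.5,5.5],[-0.05,0,0],0],[[0,0,0],[0,0,0],0]]'; python3 chk.py;  python3 -m crank '[[[0,-2.5,5.5],[-0.05,0,0],0],[[0,-2.5,5.5],[-0.05,0,0],0],[[0,0,0],[0,0,0],0]]'; python3 chk.py
```

```text
time: 8.2
tool_pos: [559.3, -154.3, 196.1]
tcp_rot: [0.699, 0.698, -0.109, -0.108]
contact_force: [7.9, 0.2, 1.6]
grip_width: 8.9
gripper_force: 89.6
tip [[ -1.6 -93.  113.7]] foot [[-20.7 -93.1  50.5]] F [7.9 0.2 1.6] M [ 0.1 -2.2 -0.1] [ 1.  -0.  -0.3]
time: 8.45
tool_pos: [551.4, -154.4, 187.2]
tcp_rot: [0.704, 0.703, -0.074, -0.073]
contact_force: [8.1, 0.8, 1.7]
grip_width: 8.9
gripper_force: 89.7
tip [[ -1.7 -93.1 113.9]] foot [[-14.4 -93.2  49.2]] F [8.1 0.8 1.7] M [ 0.1 -2.1 -0. ] [ 1.  -0.  -0.2]
```

```bash
python3 -m crank '[[[0,1.5,1.3],[0,0,0],0],[[0,0.6,1.3],[0,0,0],0],[[0,0,0],[0,0,0],0]]'; python3 chk.py
```

```text
time: 8.7
tool_pos: [553.4, -154.6, 185.5]
tcp_rot: [0.703, 0.703, -0.076, -0.074]
contact_force: [4.9, 0.1, 5.8]
grip_width: 8.6
gripper_force: 90.2
tip [[  0.  -93.3 111.9]] foot [[-12.9 -93.5  47.2]] F [4.9 0.1 5.8] M [ 0.2 -1.7 -0. ] [ 1.  -0.  -0.2]
```

```bash
python3 -m crank '[[[0,-2.4,6],[-0.05,0,0],0],[[0,-2.4,6],[-0.05,0,0],0],[[0,0,0],[0,0,0],0]]'; python3 chk.py;  python3 -m crank '[[[0,-2.4,5.8],[-0.05,0,0],0],[[0,-2.4,5.8],[-0.05,0,0],0],[[0,0,0],[0,0,0],0]]'; python3 chk.py
```

```text
time: 8.95
tool_pos: [546.8, -154.7, 174.4]
tcp_rot: [0.707, 0.706, -0.039, -0.037]
contact_force: [7.7, 1.9, 5.0]
grip_width: 8.8
gripper_force: 90.0
tip [[  0.7 -93.5 111.2]] foot [[ -5.4 -93.6  45.5]] F [7.7 1.9 5. ] M [ 0.2 -2.3 -0. ] [ 1.  -0.  -0.1]
time: 9.2
tool_pos: [541.4, -154.8, 163.9]
tcp_rot: [0.708, 0.706, -0.003, -0.001]
contact_force: [9.0, 2.1, 5.2]
grip_width: 9.0
gripper_force: 90.2
tip [[  1.1 -93.6 111.3]] foot [[  1.7 -93.8  45.3]] F [9.  2.1 5.2] M [ 0.3 -2.2 -0. ] [ 1. -0. -0.]
```

```bash
python3 -m crank '[[[0,1.5,1],[0,0,0],0],[[0,0,1.5],[0,0,0],0],[[0,0,0],[0,0,0],0]]'; python3 chk.py;  python3 -m crank '[[[0,1,1],[0,0,0],0],[[0,0,1],[0,0,0],0],[[0,0,0],[0,0,0],0]]'; python3 chk.py
```

```text
time: 9.45
tool_pos: [543.1, -155.1, 162.5]
tcp_rot: [0.707, 0.707, -0.005, -0.002]
contact_force: [3.4, 0.5, 8.7]
grip_width: 8.8
gripper_force: 90.8
tip [[  2.6 -93.9 109.4]] foot [[  3.  -94.1  43.4]] F [3.4 0.5 8.7] M [ 0.3 -1.8 -0. ] [ 1. -0. -0.]
time: 9.7
tool_pos: [543.4, -155.2, 162.5]
tcp_rot: [0.707, 0.707, -0.006, -0.004]
contact_force: [-4.4, 0.6, 19.1]
grip_width: 8.9
gripper_force: 92.2
tip [[  2.7 -93.9 109. ]] foot [[  2.8 -94.1  43. ]] F [-4.4  0.6 19.1] M [ 0.5 -0.7 -0. ] [ 1. -0. -0.]
```

```bash
python3 -m crank '[[[0,-0.5,-1],[0,0,0],0],[[0,0,0],[0,0,0],30],[[0,0,0],[0,0,0],50],[[0,0,0],[0,0,0],60],[[0,0,0],[0,0,0],60],[[0,0,0],[0,0,0],60]]'
python3 -m crank '[[[0,0,-5],[0,0,0],60],[[0,0,-15],[0,0,0],60],[[0,0,-30],[0,0,0],60],[[0,0,-35],[0,0,0],60],[[0,0,-30],[0,0,0],60],[[0,0,-5],[0,0,0],60],[[0,0,0],[0,0,0],60],[[0,0,0],[0,0,0],60]]'
python3 - <<'E'
from h import *
from bench import cams
d={n:cams.get_image(n) for n in("scene","wrist")}
pickle.dump(d,open("im4.pkl","wb"))
a=cv2.resize(d["scene"]["frame"][150:300,240:440],(400,300),interpolation=cv2.INTER_CUBIC)
b=cv2.resize(d["wrist"]["frame"],(400,300),interpolation=cv2.INTER_AREA)
cv2.imwrite("pics/f.png",np.hstack([a,b]))
O=RAIL+[-69,-93,30]
B=O+np.array([[-45,65,110],[45,65,110],[45,-65,110],[-45,-65,110],[-45,-65,0],[-45,65,0]])
for n,f in(("scene",lambda p:(p-[240,150])*2),("wrist",lambda p:p*.625+[400,0])): print(n,f(proj(d[n],B)).round())
E
```

```text
time: 10.2
tool_pos: [538.8, -153.6, 155.7]
tcp_rot: [0.707, 0.707, -0.008, -0.009]
contact_force: [0.2, -0.4, -0.4]
grip_width: 51.1
gripper_force: 0.0
time: 10.87
tool_pos: [542.0, -153.8, 276.5]
tcp_rot: [0.707, 0.707, -0.007, -0.007]
contact_force: [0.5, -0.3, -0.8]
grip_width: 51.1
gripper_force: 0.0
scene [[145. 153.]
 [191. 120.]
 [270. 164.]
 [225. 201.]
 [221. 263.]
 [145. 216.]]
wrist [[599.  87.]
 [690.  87.]
 [677. 203.]
 [599. 203.]
 [602. 166.]
 [602.  80.]]
```

View pics/f.png

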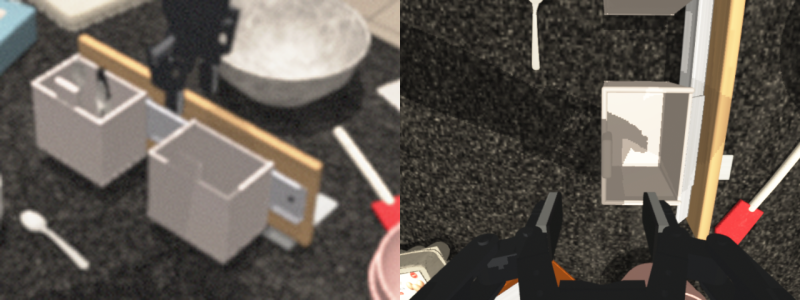

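The bin hangs upright beside the hung one, with its front edge in line with it in the wrist view (columns 602 and 604). The rim corners lie within about 2 mm of the home prediction and the gripper is clear, so I hand in.

```bash
python3 -c "
from bench import ctrl;print(ctrl.finish_job())"
```

```text
the job is handed in; nothing more can be done
None
```

The loose white bin hangs home on the cleat rail, right of the hung bin; the job is handed in at about 11 s of the 48 s, but no verdict was reported back.

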